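# Hang the filter comb back in its gap on the rail

### The arm

A 6-joint arm with a two-finger parallel gripper is mounted at the origin on the work surface. World frame = base frame: x ahead of the robot, y to its left, z up, the work surface at z = 0. Lengths are in m, angles in rad, forces in N, time in s.
With the tool pointing down it reaches from about 0.35 to 0.775 m from the base axis. Payload 5.5 kg.
Tool frame: the origin (TCP) lies at the very end of the fingers, on their centre line; the grasp point (between the pads) lies behind it (env.hold_point_z is the z of the grasp point in the tool frame, in m); z points along the fingers, y is the line along which they close (so a half turn about z gives the same grasp; the last joint's range is limited). The gripper opens to 85 mm and grips with 20 to 120 N. Pads are 22 mm wide; open, the fingers measure 114 mm over their backs; the gripper's body (76 mm by 85 mm) begins 54 mm behind the grasp point. The pads swing forward as they close: fully open they stand 13 mm farther back than shut.
Start: joints at [0.98, 0.313, 0.046, 1.304, 0, 1.431], TCP at [0.251, 0.518, 0.231] pointing down, gripper open.
Joint ranges: [-2.76, 2.76], [-0.86, 1.69], [-1.03, 1.26], [-2.2, 2.34], [-1.47, 1.5], [-3.14, 3.14]. Speed limits (rad/s): [2.57, 2.57, 3.14, 3.14, 3.14, 3.14].

### API

Orientations are given as a unit quaternion [w, x, y, z].
In Python, from workcell import env gives the robot as it stands.
- The arm moves only by the tool arm_command, never from a script. Its argument "rows" is a list of rows, each an object with "delta_pos": the shift along the tool's x, y, z scaled (see below), a list of three; "rot": the turn, a rotation vector about the tool's x, y, z scaled (see below), a list of three; "fingers": the closure, from 0 (fully open) to 1 (shut). A call has 1 to 20 rows; each row shifts and turns the commanded pose from where the row before left it, along the tool's axes as they then stand; what a row does not reach is not made up. The controller multiplies each number of a shift by 0.02 m and each number of a turn by 360 degrees. A row lasts 1/10 s, in which the tool goes at most 50 mm and 8.59 degrees, less where a joint would pass 70% of its speed; a pose out of reach is approached as far as the arm can. A call with a number of a shift or a turn outside -1 to 1 is refused whole. A call with a gripper value outside its range is refused whole. The fingers move at their own pace and stop on an object; "squeeze" is the grip in N (left out, the last holds). Time passes only in rows, so rows that do not move let the fingers close. It gives the time, the measured TCP pose, the force and the opening at its end, in the units of the state.
- env.get_state(): the state, without advancing time (a new reading comes with each control period).
- env.read_camera(name): name is "side" or "top"; returns (picture, depth): 384x512x3 uint8, blue, green, red; 384x512 float32, m along the optical axis (not along the pixel's ray), 0 where there is no reading.
- env.get_calibration(name): a dict with "mtx" (3x3 intrinsics, pixels), "distortion" ([k1, k2, p1, p2, k3] as OpenCV has them; the pictures are not rectified), "R" (3x3) and "t" (3): a world point X has camera coordinates R X + t. Camera axes: x right, y down, z forward; pixel columns grow to the right and rows downward; lengths in m; the calibration is good to about 2 mm. A picture is of the moment at which its call begins. get_calibration takes no time and is no camera call.
- env.hand_in(): hands the job in, once; it reports no verdict.
The state is a dict: "clock": time; "joint_pos": joint angles; "qvel": joint speeds; "tau": joint torques, N m; "tcp_pos": TCP position; "orientation": TCP orientation; "wrist_force": force on the tool from outside, world axes, zero at the start; "ft_torque": the same for the moment, N m; "finger_gap": finger opening in m.
Only numpy, scipy, OpenCV 4.12 (cv2) and the standard library are available. Lean on these libraries where they do the work, as an engineer would, in place of code of your own. Each camera call takes 0.05 s, during which the arm holds its last target. There are 200 camera calls.

### The job

Take the comb tool by the flat tab on top off the short drying stand and hang it on the long rail, lowering it into the gap between the cyclone cup and the dust brush so that its hook sits over the upper bar and its body hangs on the same side as theirs. Lower it rather than dropping it, let go of it once it hangs, and leave the cup and the brush hanging where they are.

Things in the scene. Friction and masses are not known exactly. Their poses are not given: they have to be found in the camera images.
- comb: Upright plastic comb hung on the short drying stand (bars as the rail's) by a round-knobbed brush. Origin: mid-shank, level with hook roof's underside (on bar top), 8.5 mm to +x of bar axis; +x: body side, y along bar. mm: shank 8 thick, 20 wide; head 40 wide, teeth to z -90; tab to grip above: x +-7, y +-15, z 6 to 52; hook 20 wide, roof z 0 to 6, slot x -28 to -4, 5 thick back leg to z -22.
- rail: Fixed long rail: wooden base 110 x 360 x 12 mm, two posts, and two round steel bars 8 mm thick along y, one above the other over x = 0, tops 150 and 80 mm above the bench. Origin: centre of the base's underside, on the bench. x is across the bars: everything hangs on the +x side, hooked on the upper bar, backs leaning on the lower.
- cyclone_cup: Open cyclone cup, 56 mm across, hanging loose on the rail by a 20 mm wide hook, left or right of the gap. Origin: underside of the hook, mid-width, where it rests on the upper bar's top; z up, y along the bar, +x to the side its body hangs on. Extent: y -28 to +28 mm, z -85 to +6 mm, x up to 68 mm.
- dust_brush: Dust brush, head 56 mm wide, bristles down, hanging loose on the rail on the other side of the gap. Origin and axes as the cup's: underside of the hook, mid-width, on the bar's top. Extent: y -28 to +28 mm, z -98 to +6 mm, x up to 27 mm. It hangs 124 to 134 mm from the cup, centre to centre, so the clear gap is 68 to 78 mm.

How it is judged:
At the end, for the whole second after the job is handed in: Comb hung at rest on the rail's upper bar, body on the neighbours' side (origin 0 to 30 mm in front of the bar, within 10 mm of its top), within 15 deg of upright and square, within 95 mm of both cup and brush; these at rest, within 15 deg of upright and 15 mm of their starts (z of comb in the frame of rail between 0.14 and 0.16 m and x of comb in the frame of rail between 0 and 0.03 m and angle between each of comb, cyclone_cup, dust_brush's own z axis and vertical below 0.26 rad and angle between the y axis of comb and the y axis of rail, either way round below 0.26 rad and horizontal distance between comb and cyclone_cup below 0.095 m and horizontal distance between comb and dust_brush below 0.095 m and distance of each of cyclone_cup, dust_brush from where it was at the start of the episode below 0.015 m and linear speed of each of comb, cyclone_cup, dust_brush below 0.03 m/s); the robot touches nothing.
It fails at once if the cyclone cup or the dust brush is knocked off the rail (height (world z) of any of cyclone_cup, dust_brush below 0.12 m).
It fails at once if the comb is dropped (falls faster than 0.6 m/s, about 18 mm of free fall, out of the fingers) (contact force between the fingers and comb below 0.05 N and linear speed of comb above 0.6 m/s).
It also fails if it takes over 42 s, if anything falls off the work surface, if the arm or the gripper's body presses on something with over 40 N, if the wrist force passes 120 N, or if a joint passes its speed limit or range.

## Working session

There is one attempt and no reset: what is moved stays moved. The work goes in short steps, Python scripts to look and compute and a tool call to move; the robot and the scene stay as the last step left them, time stands still between calls to the robot, and variables do not carry over. Pictures are saved under pics/ and viewed, on a budget of 10 in all, crops included, one or two more only if the job needs it, and the job is handed in when it is done.

Besides the shell and the picture viewer there is one more tool, called after "Request:" in YAML: its name, and indented under it one key for each argument. arm_command: Moves the arm, as the interface text tells. Shifts and turns lie within -1 to 1; 1 stands for 0.02 m of shift or 360 degrees of turn. Its arguments: {"type":"object","properties":{"rows":{"type":"array","items":{"type":"object","properties":{"delta_pos":{"type":"array","items":{"type":"number","minimum":-1,"maximum":1}},"rot":{"type":"array","items":{"type":"number","minimum":-1,"maximum":1}},"fingers":{"type":"number"}}}},"squeeze":{"type":"number"}},"required":["rows"]}

```bash
mkdir -p pics; python3 - <<'E'
from workcell import env
import cv2,numpy as np
print(env.get_state(), env.hold_point_z)
for n in("side","top"):
    p,d=env.read_camera(n); c=env.get_calibration(n)
    cv2.imwrite(f"pics/{n}0.png",p); np.savez(f"{n}0.npz",p=p,d=d,**c)
    print(n,c)
E
```

```text
{'clock': 0.0, 'joint_pos': array([ 9.80395691e-01,  3.13973640e-01,  4.49482097e-02,  1.30361157e+00,
       -6.81069189e-06,  1.43120090e+00]), 'qvel': array([ 0.00046917,  0.00090288, -0.00127535, -0.0011896 ,  0.001258  ,
        0.00048011]), 'tau': array([ 5.64291113e-04, -4.80625713e+01,  2.98534226e+01,  1.93973287e-02,
       -1.31816505e-04,  1.15246095e-05]), 'tcp_pos': array([0.25023143, 0.5171058 , 0.23041153]), 'orientation': array([-3.25331376e-04,  2.23498702e-01,  9.74703793e-01, -8.60925988e-04]), 'wrist_force': array([ 0.50642022, -0.0583088 , -0.22445543]), 'ft_torque': array([ 0.01672647,  0.04164805, -0.02392794]), 'finger_gap': 0.08543269213558094} -0.0187
side {'mtx': array([[490.25115033,   0.        , 257.33884261],
       [  0.        , 490.25115033, 189.4217825 ],
       [  0.        ,   0.        ,   1.        ]]), 'distortion': array([0.00516285, 0.        , 0.        , 0.        , 0.        ]), 'R': array([[ 0.68291047, -0.73049603, -0.00297241],
       [-0.45495349, -0.42212661, -0.7841087 ],
       [ 0.57153356,  0.53682835, -0.6206164 ]]), 't': array([-0.41731016,  0.34852825,  0.8562422 ])}
top {'mtx': array([[491.09984469,   0.        , 256.26448568],
       [  0.        , 491.09984469, 196.0825179 ],
       [  0.        ,   0.        ,   1.        ]]), 'distortion': array([-0.17834385,  0.        ,  0.        ,  0.        ,  0.        ]), 'R': array([[ 8.75872914e-04, -9.99984322e-01,  5.53078627e-03],
       [-9.82932738e-01, -1.87837334e-03, -1.83955713e-01],
       [ 1.83963217e-01, -5.27526907e-03, -9.82918972e-01]]), 't': array([-0.02294365,  0.60915772,  1.29120803])}
```

View pics/side0.png

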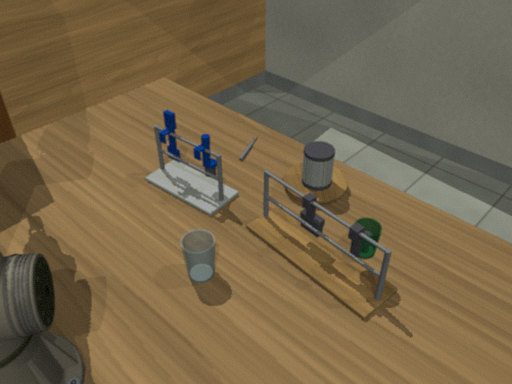

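View pics/top0.png

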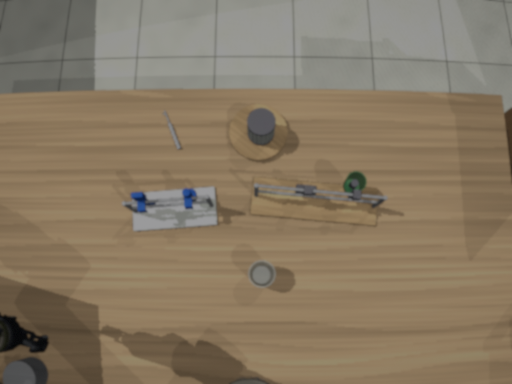

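The side view shows the white stand at (190,185) with two blue tools, at (169,132) and (206,152). The rail runs from (266,200) to (384,270), with the dark brush at (311,212) and the green cup at (365,237). In the top view the stand is at (175,205), and the rail runs from (255,192) to (380,202). I'll zoom in to tell the two blue tools apart.

```bash
cat > h.py <<'E'
import numpy as np,cv2
def load(f): return np.load(f)
def ray(c,uv):
    n=cv2.undistortPoints(np.array(uv,float).reshape(-1,1,2),c['mtx'],c['distortion']).reshape(-1,2)
    d=np.c_[n,np.ones(len(n))]
    return -c['R'].T@c['t'], d@c['R'], d   # world origin, world dirs (per unit depth)
def cloud(c,depth,uv):
    uv=np.array(uv); o,w,_=ray(c,uv); z=depth[uv[:,1].astype(int),uv[:,0].astype(int)]
    return (o+w*z[:,None])[z>0]
def onplane(c,uv,z):
    o,w,_=ray(c,uv); return o+w*((z-o[2])/w[:,2])[:,None]
E
python3 - <<'E'
import cv2,numpy as np
from h import *
s=load('side0.npz');t=load('top0.npz')
a=cv2.resize(s['p'][100:220,135:255],(400,400),interpolation=2);b=cv2.resize(t['p'][170:240,110:230],(400,233),interpolation=2)
c=cv2.resize(s['p'][160:310,240:400],(400,375),interpolation=2);d=cv2.resize(t['p'][160:230,245:395],(400,187),interpolation=2)
im=np.zeros((600,800,3),np.uint8);im[:400,:400]=a;im[:375,400:]=c;im[400:600,:400]=b[:200];im[400:587,400:]=d
cv2.imwrite('pics/crop1.png',im)
for n,c in(('side',s),('top',t)):
    hsv=cv2.cvtColor(c['p'],cv2.COLOR_BGR2HSV)
    for nm,lo,hi in(('blue',(105,150,40),(130,255,255)),('green',(50,100,20),(95,255,255))):
        m=cv2.inRange(hsv,lo,hi);k,l,st,ce=cv2.connectedComponentsWithStats(m)
        for i in range(1,k):
            if st[i,4]<15: continue
            v,u=np.where(l==i);P=cloud(c,c['d'],np.c_[u,v])
            print(n,nm,st[i],ce[i].round(1),len(P),np.percentile(P,[5,50,95],axis=0).round(3).tolist() if len(P) else '')
E
```

```text
side blue [159 110  16  33 255] [167.5 124.8] 254 [[0.551, 0.26, 0.14], [0.578, 0.27, 0.17], [0.586, 0.283, 0.202]]
side blue [168 135  11  22 130] [172.6 146.2] 129 [[0.578, 0.258, 0.082], [0.581, 0.272, 0.101], [0.584, 0.287, 0.131]]
side blue [194 135  23  34 326] [204.9 152.9] 324 [[0.562, 0.142, 0.094], [0.589, 0.15, 0.138], [0.611, 0.16, 0.179]]
side green [356 218  25  23 259] [370.8 226.8] 259 [[0.62, -0.308, 0.106], [0.654, -0.28, 0.125], [0.659, -0.26, 0.135]]
side green [359 239  16  19 202] [366.4 249.6] 202 [[0.609, -0.306, 0.072], [0.614, -0.298, 0.092], [0.628, -0.289, 0.115]]
top blue [184 190  11  18 129] [188.2 197.1] 128 [[0.565, 0.144, 0.098], [0.587, 0.151, 0.159], [0.612, 0.159, 0.183]]
top blue [132 193  13  18 138] [139.6 200.6] 138 [[0.556, 0.26, 0.154], [0.578, 0.272, 0.171], [0.587, 0.281, 0.204]]
top green [345 182   7   9  34] [347.3 186.9] 34 [[0.613, -0.273, 0.08], [0.622, -0.261, 0.128], [0.634, -0.256, 0.138]]
```

View pics/crop1.png

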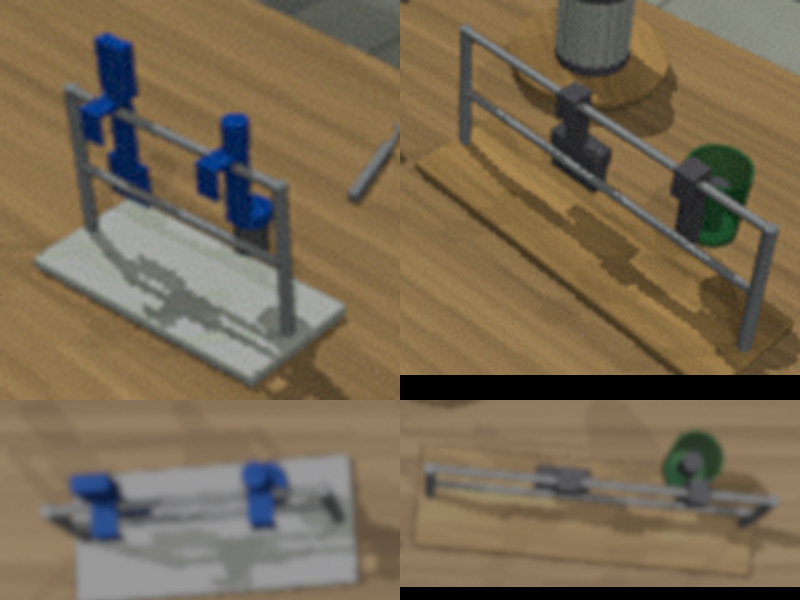

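The left blue tool in the crop has the flat tab, so it is the comb: side view (168,125), tab top at z≈0.20 as expected. The right one has a round knob. Both bodies face +x. Next I'll measure the bars, tab and hooks.

```bash
python3 - <<'E'
from h import *
for n in('side','top'):
    c=load(n+'0.npz'); h,w=c['d'].shape; v,u=np.mgrid[:h,:w]; uv=np.c_[u.ravel(),v.ravel()]
    ok=c['d'].ravel()>0; uv=uv[ok];P=cloud(c,c['d'],uv); px=c['p'][uv[:,1],uv[:,0]].astype(int)
    hsv=cv2.cvtColor(c['p'],cv2.COLOR_BGR2HSV)[uv[:,1],uv[:,0]]
    for nm,y0,y1 in(('stand',.08,.34),('rail',-.36,0.03)):
        m=(P[:,2]>.138)&(P[:,2]<.158)&(P[:,0]>.5)&(P[:,0]<.68)&(P[:,1]>y0)&(P[:,1]<y1)&(hsv[:,1]<60)
        Q=P[m]; 
        for _ in range(4):
            f=np.polyfit(Q[:,1],Q[:,0],1);r=Q[:,0]-np.polyval(f,Q[:,1]);k=abs(r)<max(.004,1.5*r.std());Q=Q[k]
        print(n,nm,len(Q),'x=%.4f*y+%.4f'%tuple(f),'std',r.std().round(4),'y',Q[:,1].min().round(3),Q[:,1].max().round(3),'z',np.percentile(Q[:,2],[10,50,90]).round(4))
        if nm=='rail':
            # dark hooks
            e=P[:,0]-np.polyval(f,P[:,1]); g=(abs(e)<.03)&(P[:,2]>.12)&(P[:,2]<.165)&(P[:,1]>y0)&(P[:,1]<y1)
            yy=P[g,1]; print(' y hist',[(round(a,3),int(b)) for b,a in zip(*[np.histogram(yy,np.arange(-.34,.02,.005))[0],np.arange(-.34,.02,.005)])])
    t=(hsv[:,0]>105)&(hsv[:,0]<130)&(hsv[:,1]>150)&(P[:,1]>.22)
    for z0,z1 in((.16,.2),(.197,.21),(.12,.157)):
        g=t&(P[:,2]>z0)&(P[:,2]<z1); print(n,'comb',z0,z1,g.sum(),np.percentile(P[g],[2,50,98],axis=0).round(4).tolist())
    # base corners
    for nm,(a,b,cc,dd) in {'jar':(.6,.85,-.15,.1)}.items():
        g=(P[:,0]>a)&(P[:,0]<b)&(P[:,1]>cc)&(P[:,1]<dd)&(P[:,2]>.06); print('jar',g.sum(),np.percentile(P[g],[2,50,98],axis=0).round(3).tolist())
E
```

```text
side stand 161 x=-0.0865*y+0.5974 std 0.0018 y 0.1 0.324 z [0.1445 0.1483 0.151 ]
side rail 525 x=0.0957*y+0.6193 std 0.0019 y -0.36 -0.013 z [0.1453 0.1491 0.1527]
 y hist [(np.float64(-0.34), 12), (np.float64(-0.335), 9), (np.float64(-0.33), 12), (np.float64(-0.325), 11), (np.float64(-0.32), 11), (np.float64(-0.315), 10), (np.float64(-0.31), 11), (np.float64(-0.305), 27), (np.float64(-0.3), 16), (np.float64(-0.295), 15), (np.float64(-0.29), 78), (np.float64(-0.285), 50), (np.float64(-0.28), 44), (np.float64(-0.275), 41), (np.float64(-0.27), 17), (np.float64(-0.265), 9), (np.float64(-0.26), 8), (np.float64(-0.255), 12), (np.float64(-0.25), 9), (np.float64(-0.245), 9), (np.float64(-0.24), 10), (np.float64(-0.235), 7), (np.float64(-0.23), 10), (np.float64(-0.225), 8), (np.float64(-0.22), 9), (np.float64(-0.215), 9), (np.float64(-0.21), 9), (np.float64(-0.205), 8), (np.float64(-0.2), 9), (np.float64(-0.195), 7), (np.float64(-0.19), 7), (np.float64(-0.185), 10), (np.float64(-0.18), 7), (np.float64(-0.175), 8), (np.float64(-0.17), 8), (np.float64(-0.165), 67), (np.float64(-0.16), 45), (n
[... 2824 characters left out ...]
 (np.float64(-0.05), 7), (np.float64(-0.045), 6), (np.float64(-0.04), 6), (np.float64(-0.035), 6), (np.float64(-0.03), 7), (np.float64(-0.025), 12), (np.float64(-0.02), 10), (np.float64(-0.015), 0), (np.float64(-0.01), 0), (np.float64(-0.005), 0), (np.float64(0.0), 0), (np.float64(0.005), 0), (np.float64(0.01), 0)]
top comb 0.16 0.2 41 [[0.5579, 0.2588, 0.1605], [0.5786, 0.2698, 0.1897], [0.5896, 0.2789, 0.1999]]
top comb 0.197 0.21 47 [[0.5784, 0.2602, 0.1972], [0.5838, 0.2712, 0.2022], [0.5896, 0.2858, 0.2056]]
top comb 0.12 0.157 33 [[0.554, 0.2648, 0.1509], [0.5667, 0.2711, 0.1551], [0.5776, 0.2813, 0.1568]]
jar 1193 [[0.607, -0.146, 0.068], [0.776, -0.043, 0.126], [0.834, 0.001, 0.154]]
```

Request:
arm_command:
  rows:
    - {"rot": [0, 0, 0.0236], "fingers": 0}
    - {"rot": [0, 0, 0.0236], "fingers": 0}
    - {"rot": [0, 0, 0.0236], "fingers": 0}
    - {"rot": [0, 0, 0.0236], "fingers": 0}
    - {"rot": [0, 0, 0.0236], "fingers": 0}
    - {"rot": [0, 0, 0.0236], "fingers": 0}
    - {"rot": [0, 0, 0.0236], "fingers": 0}
    - {"fingers": 0}
    - {"fingers": 0}
  squeeze: 60

```text
schema error: expected keys delta_pos, rot, fingers
```

Request:
arm_command:
  rows:
    - {"delta_pos": [-0.4, 0.5, -0.2], "fingers": 0}
    - {"delta_pos": [-0.85, 0.97, 0], "fingers": 0}
    - {"delta_pos": [-0.85, 0.97, 0], "fingers": 0}
    - {"delta_pos": [-0.85, 0.97, 0], "fingers": 0}
    - {"delta_pos": [-0.85, 0.97, 0], "fingers": 0}
    - {"delta_pos": [-0.85, 0.97, 0], "fingers": 0}
    - {"delta_pos": [-0.85, 0.97, 0], "fingers": 0}
    - {"delta_pos": [-0.85, 0.97, 0], "fingers": 0}
    - {"delta_pos": [-0.85, 0.97, 0], "fingers": 0}
    - {"delta_pos": [-0.85, 0.97, 0], "fingers": 0}
    - {"delta_pos": [-0.85, 0.97, 0], "fingers": 0}
    - {"delta_pos": [-0.85, 0.97, 0], "fingers": 0}
    - {"delta_pos": [-0.85, 0.97, 0], "fingers": 0}
    - {"delta_pos": [-0.85, 0.97, 0], "fingers": 0}
    - {"delta_pos": [-0.85, 0.97, 0], "fingers": 0}
    - {"delta_pos": [-0.85, 0.97, 0], "fingers": 0}
    - {"delta_pos": [-0.43, 0.52, 0], "fingers": 0}
    - {"fingers": 0}
    - {"fingers": 0}

```text
schema error: expected keys delta_pos, rot, fingers
```

```bash
cat > st.py <<'E'
from workcell import env
import numpy as np,sys
from scipy.spatial.transform import Rotation as R
s=env.get_state();q=s['orientation'];M=R.from_quat([q[1],q[2],q[3],q[0]]).as_matrix()
print('t',round(s['clock'],2),'tcp',s['tcp_pos'].round(4),'gap',round(s['finger_gap'],4),'F',s['wrist_force'].round(2))
print('yaw of tool y',np.degrees(np.arctan2(M[1,1],M[0,1])).round(2),'z',M[:,2].round(4),'j',s['joint_pos'].round(2))
if len(sys.argv)>3:
    d=np.array(sys.argv[1:4],float)-s['tcp_pos']; print('delta_pos total /0.02:',(M.T@d/.02).round(3))
E
python3 st.py .583 .272 .166
```

```text
t 0.1 tcp [0.2503 0.5172 0.2305] gap 0.0855 F [0.87 0.13 0.09]
yaw of tool y 64.17 z [-9.0e-04 -1.4e-03 -1.0e+00] j [0.98 0.31 0.05 1.3  0.   1.43]
delta_pos total /0.02: [-20.316  -3.781   3.226]
```

Request:
arm_command:
  rows:
    - {"delta_pos": [0, 0, 0], "rot": [0, 0, 0.0236], "fingers": 0}
    - {"delta_pos": [0, 0, 0], "rot": [0, 0, 0.0236], "fingers": 0}
    - {"delta_pos": [0, 0, 0], "rot": [0, 0, 0.0236], "fingers": 0}
    - {"delta_pos": [0, 0, 0], "rot": [0, 0, 0.0236], "fingers": 0}
    - {"delta_pos": [0, 0, 0], "rot": [0, 0, 0.0236], "fingers": 0}
    - {"delta_pos": [0, 0, 0], "rot": [0, 0, 0.0236], "fingers": 0}
    - {"delta_pos": [0, 0, 0], "rot": [0, 0, 0.0236], "fingers": 0}
    - {"delta_pos": [0, 0, 0], "rot": [0, 0, 0], "fingers": 0}
  squeeze: 60

```text
clock: 0.9
tcp_pos: [0.2504, 0.5174, 0.2308]
orientation: [0.0, 0.678, 0.735, -0.0]
wrist_force: [0.2, 0.2, 0.4]
finger_gap: 0.0858
```

Request:
arm_command:
  rows:
    - {"delta_pos": [-0.4, 0.5, -0.4], "rot": [0, 0, 0], "fingers": 0}
    - {"delta_pos": [-0.85, 0.97, 0], "rot": [0, 0, 0], "fingers": 0}
    - {"delta_pos": [-0.85, 0.97, 0], "rot": [0, 0, 0], "fingers": 0}
    - {"delta_pos": [-0.85, 0.97, 0], "rot": [0, 0, 0], "fingers": 0}
    - {"delta_pos": [-0.85, 0.97, 0], "rot": [0, 0, 0], "fingers": 0}
    - {"delta_pos": [-0.85, 0.97, 0], "rot": [0, 0, 0], "fingers": 0}
    - {"delta_pos": [-0.85, 0.97, 0], "rot": [0, 0, 0], "fingers": 0}
    - {"delta_pos": [-0.85, 0.97, 0], "rot": [0, 0, 0], "fingers": 0}
    - {"delta_pos": [-0.85, 0.97, 0], "rot": [0, 0, 0], "fingers": 0}
    - {"delta_pos": [-0.85, 0.97, 0], "rot": [0, 0, 0], "fingers": 0}
    - {"delta_pos": [-0.85, 0.97, 0], "rot": [0, 0, 0], "fingers": 0}
    - {"delta_pos": [-0.85, 0.97, 0], "rot": [0, 0, 0], "fingers": 0}
    - {"delta_pos": [-0.85, 0.97, 0], "rot": [0, 0, 0], "fingers": 0}
    - {"delta_pos": [-0.85, 0.97, 0], "rot": [0, 0, 0], "fingers": 0}
    - {"delta_pos": [-0.85, 0.97, 0], "rot": [0, 0, 0], "fingers": 0}
    - {"delta_pos": [-0.85, 0.97, 0], "rot": [0, 0, 0], "fingers": 0}
    - {"delta_pos": [-0.43, 0.52, 0], "rot": [0, 0, 0], "fingers": 0}
    - {"delta_pos": [0, 0, 0], "rot": [0, 0, 0], "fingers": 0}
    - {"delta_pos": [0, 0, 0], "rot": [0, 0, 0], "fingers": 0}

```text
clock: 2.8
tcp_pos: [0.5828, 0.2723, 0.2393]
orientation: [-0.0, 0.677, 0.736, -0.0]
wrist_force: [-0.2, 0.4, -0.2]
finger_gap: 0.0854
```

```bash
python3 st.py .583 .272 .166
```

```text
t 2.8 tcp [0.5828 0.2723 0.2393] gap 0.0854 F [-0.18  0.38 -0.16]
yaw of tool y 4.73 z [-7.e-04  2.e-04 -1.e+00] j [0.31 0.45 0.27 1.39 0.   1.8 ]
delta_pos total /0.02: [-0.018  0.01   3.666]
```

Request:
arm_command:
  rows:
    - {"delta_pos": [0, 0, 0.61], "rot": [0, 0, 0], "fingers": 0}
    - {"delta_pos": [0, 0, 0.61], "rot": [0, 0, 0], "fingers": 0}
    - {"delta_pos": [0, 0, 0.61], "rot": [0, 0, 0], "fingers": 0}
    - {"delta_pos": [0, 0, 0.61], "rot": [0, 0, 0], "fingers": 0}
    - {"delta_pos": [0, 0, 0.61], "rot": [0, 0, 0], "fingers": 0}
    - {"delta_pos": [0, 0, 0.61], "rot": [0, 0, 0], "fingers": 0}
    - {"delta_pos": [0, 0, 0], "rot": [0, 0, 0], "fingers": 0}
    - {"delta_pos": [0, 0, 0], "rot": [0, 0, 0], "fingers": 1}
    - {"delta_pos": [0, 0, 0], "rot": [0, 0, 0], "fingers": 1}
    - {"delta_pos": [0, 0, 0], "rot": [0, 0, 0], "fingers": 1}
    - {"delta_pos": [0, 0, 0], "rot": [0, 0, 0], "fingers": 1}
    - {"delta_pos": [0, 0, 0], "rot": [0, 0, 0], "fingers": 1}
    - {"delta_pos": [0, 0, 0], "rot": [0, 0, 0], "fingers": 1}
    - {"delta_pos": [0, 0, 0], "rot": [0, 0, 0], "fingers": 1}
    - {"delta_pos": [0, 0, 0], "rot": [0, 0, 0], "fingers": 1}
    - {"delta_pos": [0, 0, 0], "rot": [0, 0, 0], "fingers": 1}
    - {"delta_pos": [0, 0, 0], "rot": [0, 0, 0], "fingers": 1}

```text
clock: 4.5
tcp_pos: [0.5835, 0.2725, 0.1666]
orientation: [0.0, 0.678, 0.736, 0.0]
wrist_force: [-0.2, 0.1, 4.3]
finger_gap: 0.0136
```

```bash
python3 st.py
```

```text
t 4.5 tcp [0.5835 0.2725 0.1666] gap 0.0136 F [-0.24  0.11  4.29]
yaw of tool y 4.7 z [ 1.e-03  4.e-04 -1.e+00] j [0.31 0.47 0.12 1.22 0.   1.8 ]
```

Request:
arm_command:
  rows:
    - {"delta_pos": [0, 0, -0.2], "rot": [0, 0, 0], "fingers": 1}
    - {"delta_pos": [0, 0, -0.4], "rot": [0, 0, 0], "fingers": 1}
    - {"delta_pos": [0, 0, -0.6], "rot": [0, 0, 0], "fingers": 1}
    - {"delta_pos": [0, 0, -0.8], "rot": [0, 0, 0], "fingers": 1}
    - {"delta_pos": [0, 0, -0.8], "rot": [0, 0, 0], "fingers": 1}
    - {"delta_pos": [0, 0, -0.8], "rot": [0, 0, 0], "fingers": 1}
    - {"delta_pos": [0, 0, -0.8], "rot": [0, 0, 0], "fingers": 1}
    - {"delta_pos": [0, 0, -0.8], "rot": [0, 0, 0], "fingers": 1}
    - {"delta_pos": [0, 0, -0.8], "rot": [0, 0, 0], "fingers": 1}
    - {"delta_pos": [0, 0, -0.6], "rot": [0, 0, 0], "fingers": 1}
    - {"delta_pos": [0, 0, -0.4], "rot": [0, 0, 0], "fingers": 1}
    - {"delta_pos": [0, 0, 0], "rot": [0, 0, 0], "fingers": 1}
    - {"delta_pos": [0, 0, 0], "rot": [0, 0, 0], "fingers": 1}

```text
clock: 5.8
tcp_pos: [0.5828, 0.2724, 0.306]
orientation: [-0.0, 0.677, 0.736, -0.0]
wrist_force: [0.0, -0.4, -1.6]
finger_gap: 0.0131
```

```bash
cat > look.py <<'E'
from workcell import env
import cv2,numpy as np,sys
k=sys.argv[1]
for n in("side","top"):
    p,d=env.read_camera(n); c=env.get_calibration(n)
    cv2.imwrite(f"pics/{n}{k}.png",p); np.savez(f"{n}{k}.npz",p=p,d=d,**c)
E
python3 look.py 1; python3 st.py; python3 - <<'E'
from h import *
for n in('side','top'):
    c=load(n+'1.npz');hsv=cv2.cvtColor(c['p'],cv2.COLOR_BGR2HSV);m=cv2.inRange(hsv,(105,150,40),(130,255,255))
    v,u=np.where(m>0);P=cloud(c,c['d'],np.c_[u,v]);P=P[(P[:,1]>.21)&(P[:,1]<.33)]
    for z in np.arange(.18,.36,.02):
        g=P[(P[:,2]>z)&(P[:,2]<z+.02)]
        if len(g)>4: print(n,round(z,2),len(g),np.percentile(g,[5,50,95],axis=0).round(4).tolist())
s=load('side1.npz');t=load('top1.npz')
cv2.imwrite('pics/crop2.png',np.hstack([cv2.resize(s['p'][20:180,90:250],(400,400)),cv2.resize(t['p'][120:280,70:230],(400,400))]))
E
```

```text
t 5.9 tcp [0.5827 0.2723 0.3053] gap 0.0132 F [-1.49  0.14 -1.72]
yaw of tool y 4.7 z [-1.6e-03 -4.0e-04 -1.0e+00] j [0.31 0.46 0.44 1.55 0.   1.8 ]
side 0.2 63 [[0.5794, 0.2542, 0.2043], [0.5815, 0.2711, 0.2105], [0.5844, 0.2923, 0.2183]]
side 0.22 78 [[0.5781, 0.2551, 0.2213], [0.5805, 0.271, 0.2299], [0.5834, 0.2883, 0.2383]]
side 0.24 42 [[0.5781, 0.265, 0.2414], [0.5805, 0.2715, 0.2501], [0.5832, 0.2811, 0.2593]]
side 0.26 60 [[0.55, 0.2637, 0.2619], [0.5799, 0.2711, 0.2726], [0.5828, 0.2794, 0.2794]]
side 0.28 105 [[0.5503, 0.2622, 0.2829], [0.5657, 0.2686, 0.2937], [0.5811, 0.28, 0.2973]]
side 0.3 34 [[0.5769, 0.2584, 0.3003], [0.5819, 0.2611, 0.3075], [0.5887, 0.2669, 0.3179]]
side 0.32 36 [[0.5792, 0.2575, 0.321], [0.5849, 0.2614, 0.3304], [0.592, 0.2647, 0.3395]]
side 0.34 12 [[0.5742, 0.2577, 0.3405], [0.5848, 0.2661, 0.3411], [0.5905, 0.2729, 0.3487]]
top 0.22 11 [[0.5797, 0.2572, 0.2318], [0.5806, 0.2643, 0.2369], [0.5834, 0.2757, 0.2383]]
top 0.24 9 [[0.5792, 0.2651, 0.2417], [0.5805, 0.2673, 0.2493], [0.5826, 0.272, 0.258]]
top 0.26 5 [[0.5792, 0.2642, 0.2613], [0.5803, 0.2655, 0.2669], [0.5815, 0.2692, 0.278]]
top 0.28 32 [[0.5505, 0.264, 0.2904], [0.5585, 0.2683, 0.2941], [0.5701, 0.2738, 0.2967]]
top 0.32 12 [[0.5747, 0.2607, 0.3207], [0.585, 0.2611, 0.3291], [0.5895, 0.2639, 0.3389]]
top 0.34 11 [[0.5474, 0.2553, 0.3415], [0.5552, 0.2576, 0.3534], [0.5877, 0.2626, 0.3578]]
```

View pics/crop2.png

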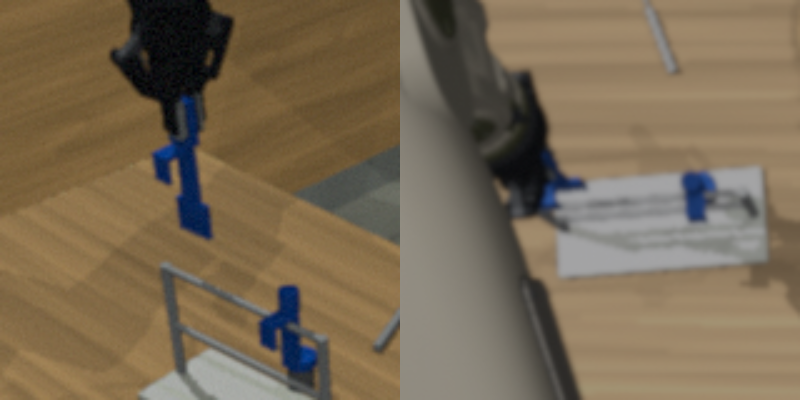

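The view shows the comb held upright in the fingers (left crop, about (190,170)), with its shank vertical to within about 1 mm. Next is the carry to the rail.

Request:
arm_command:
  rows:
    - {"delta_pos": [0, 0, -0.2], "rot": [0, 0, 0.0141], "fingers": 1}
    - {"delta_pos": [0, 0, -0.2], "rot": [0, 0, 0.0141], "fingers": 1}
    - {"delta_pos": [-0.4, 0.07, 0], "rot": [0, 0, 0], "fingers": 1}
    - {"delta_pos": [-0.8, 0.13, 0], "rot": [0, 0, 0], "fingers": 1}
    - {"delta_pos": [-0.9, 0.14, 0], "rot": [0, 0, 0], "fingers": 1}
    - {"delta_pos": [-0.9, 0.14, 0], "rot": [0, 0, 0], "fingers": 1}
    - {"delta_pos": [-0.9, 0.14, 0], "rot": [0, 0, 0], "fingers": 1}
    - {"delta_pos": [-0.9, 0.14, 0], "rot": [0, 0, 0], "fingers": 1}
    - {"delta_pos": [-0.9, 0.14, 0], "rot": [0, 0, 0], "fingers": 1}
    - {"delta_pos": [-0.9, 0.14, 0], "rot": [0, 0, 0], "fingers": 1}
    - {"delta_pos": [-0.9, 0.14, 0], "rot": [0, 0, 0], "fingers": 1}
    - {"delta_pos": [-0.9, 0.14, 0], "rot": [0, 0, 0], "fingers": 1}
    - {"delta_pos": [-0.9, 0.14, 0], "rot": [0, 0, 0], "fingers": 1}
    - {"delta_pos": [-0.9, 0.14, 0], "rot": [0, 0, 0], "fingers": 1}
    - {"delta_pos": [-0.9, 0.14, 0], "rot": [0, 0, 0], "fingers": 1}
    - {"delta_pos": [-0.9, 0.14, 0], "rot": [0, 0, 0], "fingers": 1}

```text
clock: 7.5
tcp_pos: [0.5977, 0.0282, 0.3142]
orientation: [0.0, 0.74, 0.673, 0.0]
wrist_force: [0.8, 0.5, -0.9]
finger_gap: 0.0134
```

Request:
arm_command:
  rows:
    - {"delta_pos": [-0.9, 0.14, 0], "rot": [0, 0, 0], "fingers": 1}
    - {"delta_pos": [-0.9, 0.14, 0], "rot": [0, 0, 0], "fingers": 1}
    - {"delta_pos": [-0.9, 0.14, 0], "rot": [0, 0, 0], "fingers": 1}
    - {"delta_pos": [-0.9, 0.14, 0], "rot": [0, 0, 0], "fingers": 1}
    - {"delta_pos": [-0.9, 0.14, 0], "rot": [0, 0, 0], "fingers": 1}
    - {"delta_pos": [-0.9, 0.14, 0], "rot": [0, 0, 0], "fingers": 1}
    - {"delta_pos": [-0.9, 0.14, 0], "rot": [0, 0, 0], "fingers": 1}
    - {"delta_pos": [-0.9, 0.14, 0], "rot": [0, 0, 0], "fingers": 1}
    - {"delta_pos": [-0.9, 0.14, 0], "rot": [0, 0, 0], "fingers": 1}
    - {"delta_pos": [-0.9, 0.14, 0], "rot": [0, 0, 0], "fingers": 1}
    - {"delta_pos": [-0.9, 0.14, 0], "rot": [0, 0, 0], "fingers": 1}
    - {"delta_pos": [-0.7, 0.14, 0], "rot": [0, 0, 0], "fingers": 1}
    - {"delta_pos": [-0.4, 0.14, 0], "rot": [0, 0, 0], "fingers": 1}
    - {"delta_pos": [0, 0, 0], "rot": [0, 0, 0], "fingers": 1}
    - {"delta_pos": [0, 0, 0], "rot": [0, 0, 0], "fingers": 1}

```text
clock: 9.0
tcp_pos: [0.6131, -0.1923, 0.3139]
orientation: [-0.0, 0.74, 0.673, 0.0]
wrist_force: [0.9, 0.4, -0.6]
finger_gap: 0.0133
```

```bash
python3 look.py 2; python3 st.py .6127 -.2193 .30; cat > meas.py <<'E'
from h import *
import sys
k=sys.argv[1]
for n in('side','top'):
    c=load(n+k+'.npz');hsv=cv2.cvtColor(c['p'],cv2.COLOR_BGR2HSV)
    h,w=c['d'].shape; v,u=np.mgrid[:h,:w]; uv=np.c_[u.ravel(),v.ravel()]
    ok=c['d'].ravel()>0; uv=uv[ok];P=cloud(c,c['d'],uv);H=hsv[uv[:,1],uv[:,0]]
    a=np.array([.9955,-.095]);b=np.array([.095,.9955]);o=np.array([.5995,-.218])
    Q=np.c_[(P[:,:2]-o)@a,(P[:,:2]-o)@b,P[:,2]]   # rail-aligned: e across from bar, f along from gap centre
    bl=(H[:,0]>105)&(H[:,0]<130)&(H[:,1]>150)&(abs(Q[:,1])<.06)&(abs(Q[:,0])<.08)
    for z in np.arange(.05,.4,.02):
        g=Q[bl&(Q[:,2]>z)&(Q[:,2]<z+.02)]
        if len(g)>5: print(n,'blue',round(z,2),len(g),np.percentile(g,[5,50,95],axis=0).round(4).tolist())
    br=(H[:,1]<60)&(Q[:,2]>.142)&(Q[:,2]<.156)&(abs(Q[:,0])<.012)
    for nm,l,r in(('bar gap',-.045,.045),('brush hook',.045,.085),('cup hook',-.085,-.045)):
        g=Q[br&(Q[:,1]>l)&(Q[:,1]<r)]
        if nm!='bar gap': g=Q[(Q[:,2]>.152)&(Q[:,2]<.162)&(abs(Q[:,0])<.04)&(Q[:,1]>l)&(Q[:,1]<r)]
        if len(g)>4: print(n,nm,len(g),np.percentile(g,[5,50,95],axis=0).round(4).tolist())
E
python3 meas.py 2; python3 - <<'E'
from h import *
s=load('side2.npz');t=load('top2.npz')
cv2.imwrite('pics/crop3.png',np.hstack([cv2.resize(s['p'][120:300,230:410],(400,400)),cv2.resize(t['p'][120:270,250:400],(400,400))]))
E
```

```text
t 9.1 tcp [ 0.6131 -0.1918  0.3142] gap 0.0137 F [-0.79  0.24 -0.32]
yaw of tool y -5.4 z [ 0.e+00  3.e-04 -1.e+00] j [-0.43  0.46  0.46  1.57  0.    1.24]
delta_pos total /0.02: [-1.372  0.108  0.709]
side blue 0.21 119 [[0.0068, 0.0106, 0.2119], [0.0089, 0.0278, 0.2188], [0.0121, 0.0464, 0.2293]]
side blue 0.23 133 [[0.006, 0.0113, 0.2312], [0.0081, 0.0271, 0.2397], [0.0111, 0.0465, 0.2492]]
side blue 0.25 81 [[0.006, 0.0199, 0.251], [0.0078, 0.0283, 0.2611], [0.0105, 0.0389, 0.2689]]
side blue 0.27 123 [[-0.0219, 0.02, 0.2712], [0.0069, 0.0277, 0.2806], [0.0103, 0.0381, 0.2887]]
side blue 0.29 192 [[-0.0222, 0.0192, 0.2915], [-0.0097, 0.0265, 0.3025], [0.0081, 0.0381, 0.3071]]
side blue 0.31 40 [[0.0032, 0.0142, 0.3108], [0.0096, 0.0157, 0.3203], [0.0154, 0.019, 0.3291]]
side blue 0.33 50 [[0.0052, 0.0142, 0.3329], [0.0118, 0.0158, 0.3438], [0.0186, 0.0214, 0.3495]]
side blue 0.35 13 [[-0.0084, 0.0118, 0.3505], [-0.0018, 0.0153, 0.3578], [0.0285, 0.0199, 0.3695]]
side blue 0.37 24 [[-0.0384, 0.0104, 0.3705], [-0.0073, 0.0146, 0.3822], [0.0441, 0.031, 0.387]]
side blue 0.39 21 [[-0.0488, 0.0076, 0.3919], [-0.0063, 0.0148, 0.3992], [0.0205, 0.0243, 0.407]]
side bar gap 140 [[-0.0036, -0.0397, 0.1453], [-0.001, 0.003, 0.1486], [0.0026, 0.0397, 0.1515]]
side brush hook 80 [[-0.0096, 0.0555, 0.1532], [0.0013, 0.0643, 0.1558], [0.0124, 0.0737, 0.1578]]
side cup hook 100 [[-0.0092, -0.0706, 0.1536], [0.0004, -0.062, 0.1558], [0.0119, -0.0514, 0.158]]
```

View pics/crop3.png

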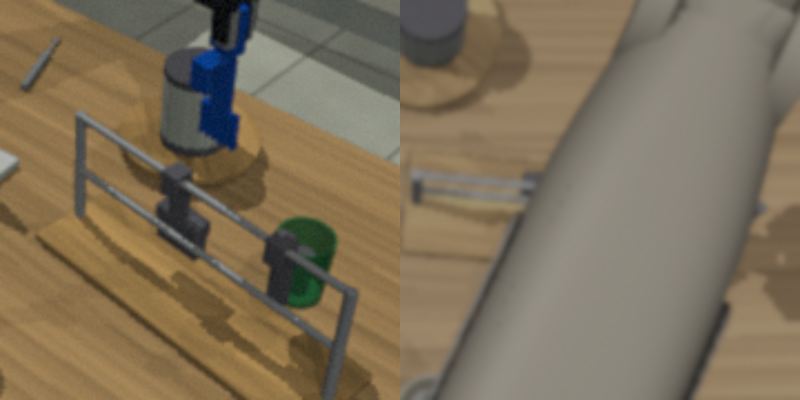

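The comb is above the rail, with its shank face 8 mm in front of the bar axis. It needs to go about 26 mm further along to be centred between the hooks at f=+64 and −61 mm. After that I'll lower it to just above hook engagement and check.

Request:
arm_command:
  rows:
    - {"delta_pos": [-0.44, 0.05, 0], "rot": [0, 0, 0], "fingers": 1}
    - {"delta_pos": [-0.44, 0.05, 0], "rot": [0, 0, 0], "fingers": 1}
    - {"delta_pos": [-0.44, 0, 0], "rot": [0, 0, 0], "fingers": 1}
    - {"delta_pos": [0, 0, 0], "rot": [0, 0, 0], "fingers": 1}
    - {"delta_pos": [0, 0, 0.3], "rot": [0, 0, 0], "fingers": 1}
    - {"delta_pos": [0, 0, 0.6], "rot": [0, 0, 0], "fingers": 1}
    - {"delta_pos": [0, 0, 0.6], "rot": [0, 0, 0], "fingers": 1}
    - {"delta_pos": [0, 0, 0.6], "rot": [0, 0, 0], "fingers": 1}
    - {"delta_pos": [0, 0, 0.6], "rot": [0, 0, 0], "fingers": 1}
    - {"delta_pos": [0, 0, 0.6], "rot": [0, 0, 0], "fingers": 1}
    - {"delta_pos": [0, 0, 0.6], "rot": [0, 0, 0], "fingers": 1}
    - {"delta_pos": [0, 0, 0.6], "rot": [0, 0, 0], "fingers": 1}
    - {"delta_pos": [0, 0, 0.6], "rot": [0, 0, 0], "fingers": 1}
    - {"delta_pos": [0, 0, 0.5], "rot": [0, 0, 0], "fingers": 1}
    - {"delta_pos": [0, 0, 0], "rot": [0, 0, 0], "fingers": 1}
    - {"delta_pos": [0, 0, 0], "rot": [0, 0, 0], "fingers": 1}

```text
clock: 10.7
tcp_pos: [0.6125, -0.219, 0.202]
orientation: [-0.0, 0.74, 0.673, -0.0]
wrist_force: [-0.8, 0.5, 0.1]
finger_gap: 0.0133
```

```bash
python3 look.py 3; python3 st.py; python3 meas.py 3; python3 - <<'E'
from h import *
s=load('side3.npz')
cv2.imwrite('pics/crop4.png',cv2.resize(s['p'][150:310,250:410],(560,560)))
E
```

```text
t 10.8 tcp [ 0.613  -0.2192  0.2028] gap 0.0131 F [-0.92  0.11 -1.58]
yaw of tool y -5.46 z [ 1.2e-03 -4.0e-04 -1.0e+00] j [-0.47  0.47  0.21  1.31  0.    1.2 ]
side blue 0.09 55 [[0.0094, -0.0159, 0.0996], [0.011, 0.0016, 0.104], [0.0149, 0.0209, 0.109]]
side blue 0.11 99 [[0.0081, -0.0161, 0.1108], [0.0098, 0.0008, 0.1202], [0.0118, 0.0187, 0.1285]]
side blue 0.13 22 [[0.0066, -0.0064, 0.133], [0.0101, -0.0003, 0.1473], [0.0137, 0.0121, 0.1498]]
side blue 0.15 74 [[-0.02, -0.0065, 0.1516], [0.0093, 0.0008, 0.1616], [0.0128, 0.0113, 0.1694]]
side blue 0.17 119 [[-0.0202, -0.0066, 0.1711], [-0.0175, -0.0013, 0.1826], [0.0108, 0.0113, 0.1898]]
side blue 0.19 110 [[-0.0173, -0.0116, 0.1904], [-0.0003, 0.0008, 0.1918], [0.0132, 0.011, 0.2079]]
side blue 0.21 29 [[0.0071, -0.0121, 0.2121], [0.0123, -0.0112, 0.2193], [0.0187, -0.0102, 0.2281]]
side blue 0.23 30 [[-0.0027, -0.0124, 0.2302], [0.0147, -0.0104, 0.2368], [0.0208, -0.003, 0.2482]]
side blue 0.25 13 [[-0.0269, -0.0131, 0.2505], [-0.0053, -0.0096, 0.2593], [0.0349, 0.0067, 0.2682]]
side blue 0.27 11 [[-0.0401, -0.0175, 0.2725], [0.002, -0.0129, 0.2811], [0.0404, 0.0015, 0.2871]]
side blue 0.29 11 [[-0.0493, -0.0206, 0.2911], [-0.0052, -0.0134, 0.2967], [0.0295, -0.0071, 0.3049]]
side blue 0.31 8 [[-0.0242, -0.0123, 0.3131], [-0.0112, -0.0108, 0.3181], [0.0003, -0.0005, 0.327]]
side blue 0.33 14 [[-0.0237, -0.0373, 0.3323], [-0.0188, -0.0191, 0.3426], [0.0124, 0.0109, 0.3486]]
side blue 0.35 12 [[-0.0246, -0.0382, 0.3504], [-0.0235, -0.0017, 0.3597], [0.0162, 0.0156, 0.3647]]
side bar gap 111 [[-0.0037, -0.0419, 0.1442], [-0.001, -0.0086, 0.1484], [0.0035, 0.0405, 0.151]]
side brush hook 89 [[-0.0101, 0.0553, 0.1523], [0.0001, 0.064, 0.1557], [0.011, 0.0744, 0.1575]]
side cup hook 99 [[-0.0095, -0.0706, 0.1531], [0.0009, -0.0614, 0.1556], [0.0121, -0.0518, 0.1581]]
top brush hook 74 [[-0.0083, 0.0548, 0.1537], [0.0027, 0.0641, 0.1569], [0.0131, 0.0734, 0.1611]]
```

View pics/crop4.png

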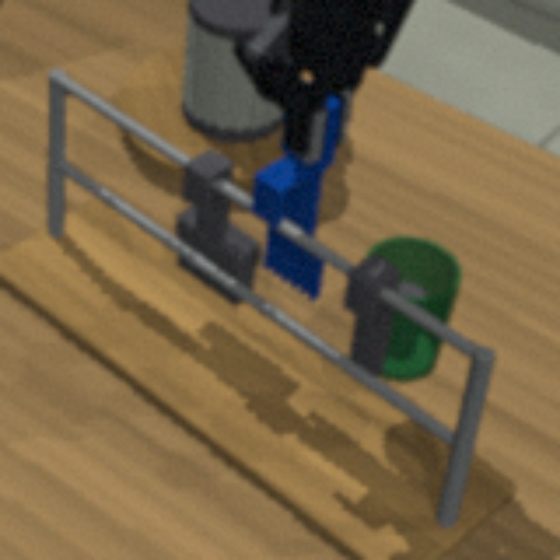

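The comb is centred in the gap (f≈+1 mm). Its slot spans −14.5 to +9.8 mm about the bar axis, so I'll lower it over the bar.

Request:
arm_command:
  rows:
    - {"delta_pos": [0, 0, 0.2], "rot": [0, 0, 0], "fingers": 1}
    - {"delta_pos": [0, 0, 0.25], "rot": [0, 0, 0], "fingers": 1}
    - {"delta_pos": [0, 0, 0.25], "rot": [0, 0, 0], "fingers": 1}
    - {"delta_pos": [0, 0, 0.25], "rot": [0, 0, 0], "fingers": 1}
    - {"delta_pos": [0, 0, 0.25], "rot": [0, 0, 0], "fingers": 1}
    - {"delta_pos": [0, 0, 0.2], "rot": [0, 0, 0], "fingers": 1}
    - {"delta_pos": [0, 0, 0.15], "rot": [0, 0, 0], "fingers": 1}
    - {"delta_pos": [0, 0, 0], "rot": [0, 0, 0], "fingers": 1}
    - {"delta_pos": [0, -0.07, 0], "rot": [0, 0, 0], "fingers": 1}
    - {"delta_pos": [0, -0.07, 0], "rot": [0, 0, 0], "fingers": 1}
    - {"delta_pos": [0, -0.06, 0], "rot": [0, 0, 0], "fingers": 1}
    - {"delta_pos": [0, 0, 0], "rot": [0, 0, 0], "fingers": 1}
    - {"delta_pos": [0, 0, 0], "rot": [0, 0, 0], "fingers": 1}

```text
clock: 12.1
tcp_pos: [0.6086, -0.2187, 0.1713]
orientation: [0.0, 0.74, 0.673, 0.0]
wrist_force: [-0.7, 0.6, -1.5]
finger_gap: 0.0134
```

```bash
python3 look.py 4; python3 st.py; python3 meas.py 4 | grep -E "0\.(09|11|13|15|17) |hook|gap"
```

```text
t 12.2 tcp [ 0.6087 -0.2186  0.1712] gap 0.0132 F [-0.21 -0.3  -0.56]
yaw of tool y -5.45 z [ 2.e-04  0.e+00 -1.e+00] j [-0.47  0.47  0.14  1.23  0.    1.2 ]
side blue 0.09 86 [[0.004, -0.0151, 0.0906], [0.0061, -0.0017, 0.0985], [0.0085, 0.0155, 0.1076]]
side blue 0.11 65 [[0.0042, -0.0068, 0.1102], [0.006, 0.0015, 0.1189], [0.0089, 0.0114, 0.1289]]
side blue 0.13 66 [[-0.0245, -0.0066, 0.1309], [-0.0226, 0.0008, 0.1403], [0.0063, 0.0104, 0.1493]]
side blue 0.15 148 [[-0.0239, -0.0091, 0.1512], [-0.0109, 0.0003, 0.1601], [0.0054, 0.0109, 0.1655]]
side blue 0.17 28 [[-0.0102, -0.0121, 0.1717], [0.0088, -0.0108, 0.1807], [0.0138, 0.0009, 0.1896]]
side bar gap 102 [[-0.0034, -0.0406, 0.1452], [-0.0009, -0.0095, 0.1489], [0.0032, 0.0419, 0.1518]]
side brush hook 82 [[-0.009, 0.0558, 0.1526], [0.0014, 0.0642, 0.1557], [0.0137, 0.0737, 0.1574]]
side cup hook 100 [[-0.0102, -0.0705, 0.1526], [-0.0001, -0.0622, 0.156], [0.0127, -0.0518, 0.1577]]
top brush hook 69 [[-0.0076, 0.0547, 0.1527], [0.0024, 0.0648, 0.1567], [0.013, 0.0742, 0.1599]]
```

Request:
arm_command:
  rows:
    - {"delta_pos": [0, 0, 0.06], "rot": [0, 0, 0], "fingers": 1}
    - {"delta_pos": [0, 0, 0.06], "rot": [0, 0, 0], "fingers": 1}
    - {"delta_pos": [0, 0, 0.06], "rot": [0, 0, 0], "fingers": 1}
    - {"delta_pos": [0, 0, 0], "rot": [0, 0, 0], "fingers": 1}
    - {"delta_pos": [0, 0, 0], "rot": [0, 0, 0], "fingers": 1}

```text
clock: 12.7
tcp_pos: [0.6086, -0.2186, 0.1674]
orientation: [-0.0, 0.74, 0.673, 0.0]
wrist_force: [-0.1, -0.1, -1.3]
finger_gap: 0.0131
```

Request:
arm_command:
  rows:
    - {"delta_pos": [0, 0, 0.05], "rot": [0, 0, 0], "fingers": 1}
    - {"delta_pos": [0, 0, 0], "rot": [0, 0, 0], "fingers": 1}
    - {"delta_pos": [0, 0, 0], "rot": [0, 0, 0], "fingers": 1}

```text
clock: 13.0
tcp_pos: [0.6087, -0.2187, 0.1667]
orientation: [0.0, 0.74, 0.673, 0.0]
wrist_force: [-0.6, 0.2, -0.1]
finger_gap: 0.0137
```

Request:
arm_command:
  rows:
    - {"delta_pos": [0, 0, 0.05], "rot": [0, 0, 0], "fingers": 1}
    - {"delta_pos": [0, 0, 0], "rot": [0, 0, 0], "fingers": 1}
    - {"delta_pos": [0, 0, 0], "rot": [0, 0, 0], "fingers": 1}

```text
clock: 13.3
tcp_pos: [0.6088, -0.2187, 0.1666]
orientation: [0.001, 0.74, 0.673, 0.0]
wrist_force: [-1.9, 0.1, 5.6]
finger_gap: 0.0133
```

The bar took the load at TCP z 0.1666 (5.6 N), about as predicted. I'll open gently now.

Request:
arm_command:
  rows:
    - {"delta_pos": [0, 0, 0], "rot": [0, 0, 0], "fingers": 0.8}
    - {"delta_pos": [0, 0, 0], "rot": [0, 0, 0], "fingers": 0.75}
    - {"delta_pos": [0, 0, 0], "rot": [0, 0, 0], "fingers": 0.7}
    - {"delta_pos": [0, 0, 0], "rot": [0, 0, 0], "fingers": 0.65}
    - {"delta_pos": [0, 0, 0], "rot": [0, 0, 0], "fingers": 0.6}
    - {"delta_pos": [0, 0, 0], "rot": [0, 0, 0], "fingers": 0.5}
    - {"delta_pos": [0, 0, 0], "rot": [0, 0, 0], "fingers": 0.4}
    - {"delta_pos": [0, 0, 0], "rot": [0, 0, 0], "fingers": 0.4}
    - {"delta_pos": [0, 0, 0], "rot": [0, 0, 0], "fingers": 0.4}

```text
clock: 14.2
tcp_pos: [0.6086, -0.2186, 0.1655]
orientation: [-0.0, 0.74, 0.673, 0.0]
wrist_force: [0.2, -0.4, -0.5]
finger_gap: 0.051
```

```bash
python3 look.py 5; python3 st.py; python3 meas.py 5 | grep -E "0\.(05|07|09|11|13|15|17|19) |hook|gap"; python3 - <<'E'
from h import *
s=load('side5.npz')
cv2.imwrite('pics/crop5.png',cv2.resize(s['p'][150:310,250:410],(560,560)))
E
```

```text
t 14.3 tcp [ 0.6086 -0.2186  0.1655] gap 0.0512 F [-0.16  0.27  0.13]
yaw of tool y -5.45 z [ 0.e+00  1.e-04 -1.e+00] j [-0.47  0.48  0.13  1.22  0.    1.2 ]
side blue 0.07 57 [[0.0039, -0.0154, 0.0793], [0.0057, 0.0006, 0.0844], [0.0076, 0.0193, 0.089]]
side blue 0.09 82 [[0.0038, -0.0154, 0.0915], [0.0057, -0.0002, 0.0968], [0.0089, 0.0138, 0.1088]]
side blue 0.11 61 [[0.0033, -0.0066, 0.1114], [0.0055, 0.0021, 0.1207], [0.0078, 0.0098, 0.1286]]
side blue 0.13 76 [[-0.0246, -0.0065, 0.1309], [-0.0228, 0.0005, 0.1391], [0.0061, 0.0106, 0.1493]]
side blue 0.15 125 [[-0.0234, -0.011, 0.1511], [-0.012, -0.0028, 0.1565], [0.006, 0.0095, 0.168]]
side blue 0.17 81 [[0.0013, -0.0127, 0.1709], [0.0036, -0.0063, 0.1816], [0.0341, 0.0024, 0.1895]]
side blue 0.19 79 [[0.0018, -0.0119, 0.1911], [0.0062, -0.0058, 0.2], [0.0162, 0.0039, 0.2031]]
side bar gap 89 [[-0.0035, -0.0417, 0.1451], [-0.0013, -0.0153, 0.1491], [0.0025, 0.0413, 0.1517]]
side brush hook 80 [[-0.0093, 0.0554, 0.1531], [0.0005, 0.0648, 0.156], [0.0116, 0.0744, 0.1577]]
side cup hook 102 [[-0.0096, -0.0705, 0.1528], [0.0003, -0.0617, 0.1557], [0.0127, -0.0521, 0.1579]]
top brush hook 71 [[-0.008, 0.0555, 0.1525], [0.002, 0.0648, 0.1567], [0.0131, 0.0739, 0.1609]]
```

View pics/crop5.png

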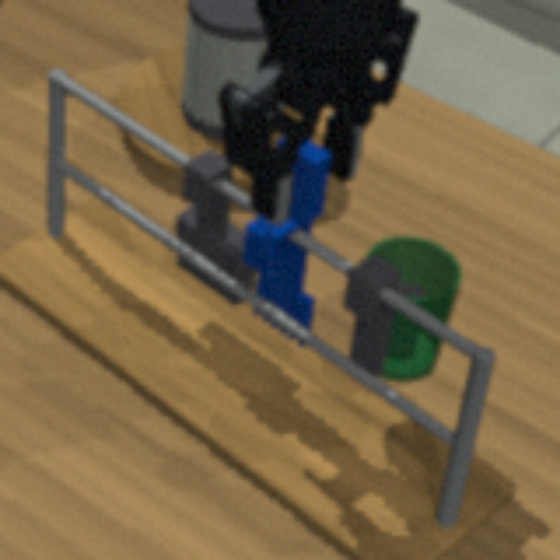

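The comb hangs upright on the bar and is free of the fingers: crop (290,240), roof top z≈0.157. Cup and brush are unmoved. I'll open fully and retract straight up.

Request:
arm_command:
  rows:
    - {"delta_pos": [0, 0, 0], "rot": [0, 0, 0], "fingers": 0.2}
    - {"delta_pos": [0, 0, 0], "rot": [0, 0, 0], "fingers": 0.1}
    - {"delta_pos": [0, 0, -0.2], "rot": [0, 0, 0], "fingers": 0.1}
    - {"delta_pos": [0, 0, -0.5], "rot": [0, 0, 0], "fingers": 0.1}
    - {"delta_pos": [0, 0, -0.7], "rot": [0, 0, 0], "fingers": 0.1}
    - {"delta_pos": [0, 0, -0.7], "rot": [0, 0, 0], "fingers": 0.1}
    - {"delta_pos": [0, 0, -0.7], "rot": [0, 0, 0], "fingers": 0.1}
    - {"delta_pos": [0, 0, -0.7], "rot": [0, 0, 0], "fingers": 0.1}
    - {"delta_pos": [0, 0, -0.7], "rot": [0, 0, 0], "fingers": 0.1}
    - {"delta_pos": [0, 0, -0.5], "rot": [0, 0, 0], "fingers": 0.1}
    - {"delta_pos": [0, 0, 0], "rot": [0, 0, 0], "fingers": 0.1}
    - {"delta_pos": [0, 0, 0], "rot": [0, 0, 0], "fingers": 0.1}
    - {"delta_pos": [0, 0, 0], "rot": [0, 0, 0], "fingers": 0.1}
    - {"delta_pos": [0, 0, 0], "rot": [0, 0, 0], "fingers": 0.1}
    - {"delta_pos": [0, 0, 0], "rot": [0, 0, 0], "fingers": 0.1}

```text
clock: 15.8
tcp_pos: [0.6083, -0.2185, 0.2588]
orientation: [-0.001, 0.74, 0.673, -0.0]
wrist_force: [0.6, -0.4, 1.0]
finger_gap: 0.0768
```

```bash
python3 look.py 6; python3 st.py; python3 meas.py 6 | grep -E "0\.(05|07|09|11|13|15|17|19) |hook|gap"; python3 - <<'E'
from h import *
s=load('side6.npz')
cv2.imwrite('pics/crop6.png',cv2.resize(s['p'][120:310,230:420],(560,560)))
E
```

```text
t 15.9 tcp [ 0.6084 -0.2185  0.2591] gap 0.077 F [-0.06 -0.13 -0.24]
yaw of tool y -5.45 z [-6.e-04  4.e-04 -1.e+00] j [-0.47  0.46  0.32  1.44  0.    1.2 ]
side blue 0.07 55 [[0.0035, -0.0171, 0.0793], [0.0056, 0.0006, 0.0856], [0.007, 0.0195, 0.0894]]
side blue 0.09 80 [[0.0037, -0.0157, 0.0907], [0.0057, -0.0012, 0.0965], [0.0084, 0.0129, 0.1091]]
side blue 0.11 62 [[-0.0186, -0.0071, 0.1112], [0.0059, 0.0021, 0.1202], [0.0074, 0.0108, 0.129]]
side blue 0.13 80 [[-0.0247, -0.0073, 0.131], [-0.0227, 0.001, 0.139], [0.0064, 0.0111, 0.149]]
side blue 0.15 175 [[-0.0229, -0.0107, 0.153], [-0.0025, -0.0, 0.157], [0.0067, 0.0124, 0.1682]]
side blue 0.17 107 [[0.0014, -0.0118, 0.1711], [0.0037, -0.0009, 0.181], [0.0107, 0.0142, 0.1887]]
side blue 0.19 116 [[0.0021, -0.0111, 0.1909], [0.0049, 0.0011, 0.2003], [0.0139, 0.0151, 0.2031]]
side bar gap 105 [[-0.0029, -0.0408, 0.1451], [-0.0011, -0.0116, 0.1485], [0.0032, 0.0419, 0.1514]]
side brush hook 84 [[-0.0095, 0.056, 0.1526], [0.0011, 0.0644, 0.1556], [0.0118, 0.0744, 0.1579]]
side cup hook 105 [[-0.0101, -0.07, 0.1526], [0.0003, -0.0616, 0.1555], [0.0121, -0.0522, 0.1577]]
top brush hook 73 [[-0.0074, 0.0549, 0.1528], [0.0026, 0.0645, 0.156], [0.0127, 0.0731, 0.1599]]
```

View pics/crop6.png

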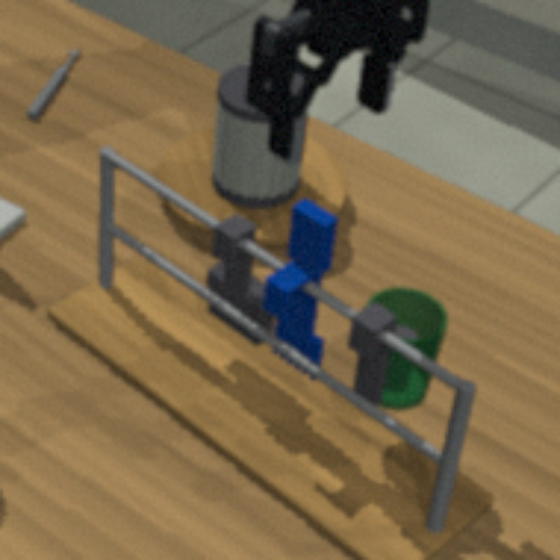

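The comb hangs at (300,280) between the brush (235,280) and the cup (385,350), with the gripper well clear.

```bash
python3 -c "
from workcell import env
print(env.hand_in())"
```

```text
the job is handed in; nothing more can be done
None
```

I took the comb by its tab off the drying stand, lowered it onto the rail's upper bar between the brush and the cup, and let go once the bar took its weight. The gripper then went straight up, and I handed the job in at about 16 s of the 42 s.

The last camera check before handing in showed:
- **Comb position:** its hook is over the upper bar with the body on the neighbours' side. Its origin is about 10 mm in front of the bar and at z about 0.15 m.
- **Comb attitude:** it hangs upright, and its shank did not move between the two checks after release.
- **Neighbours:** the comb is about 62–64 mm along the bar from both the cup and the brush. Their hooks stayed within about 1 mm of where they were before the comb came down.
- **Gripper:** it is open and clear, about 56 mm above the comb.

No check failed. The bar took the load where I predicted, at tool height 0.1666 m with 5.6 N. The first carry stopped about 26 mm short along the rail, and I corrected that before lowering. The arm blocked most of the top camera's view over the rail, so the final comb measurements come from the side camera only.

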